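Put the loose stone pendants back in their pots

TASK

Five loose stone pendants of different shapes lie on the grey bead mat: lay each one flat in the pot that already holds others of the same shape, lowered in and not dropped, and clear inside the rim.

Things in the scene. Friction and masses are not known exactly. Their poses are not given: they have to be found in the camera images.
- donut: loose rose-quartz donut pendant lying flat on the mat: a round ring 45 mm across with a 17 mm hole, 13 mm thick, about 46 g. Grip it across its outside (45 mm), any direction. The origin is the centre of its underside and z is its up axis. The mat is grey felt, 2 mm thick; all five start on it.
- coin: loose rose-quartz coin bead lying flat on the mat: a plain solid disc 35 mm across without a hole, 13 mm thick, about 33 g. Grip it across its sides (35 mm), any direction. The origin is the centre of its underside and z is its up axis.
- bar: loose rose-quartz bar pendant lying on the mat: 58 mm long (its x axis), 16 mm wide (its y axis), 13 mm thick, a thin steel band near each end, about 31 g. Grip it across its 16 mm width, along its y axis. The origin is the centre of its underside and z is its up axis.
- drop: loose rose-quartz teardrop pendant lying flat on the mat: a round end 32 mm across that tapers to a point, 52 mm long, 13 mm thick, about 37 g. Its origin is under the middle of the round end; the point is 36 mm from there along its +x axis. Grip it at the origin across its y axis (32 mm), where the sides do not taper. z is its up axis; the origin is at the height of its underside.
- heart: loose rose-quartz heart pendant lying flat on the mat: 42 mm wide (its y axis), 38 mm long, 13 mm thick, about 36 g. Its origin is under the line of its greatest width; the point of the heart is 28 mm from there along +x, the two lobes end 10 mm from there along -x. Grip it at the origin across its y axis (42 mm). z is its up axis; the origin is at the height of its underside.
- pot_donut: open round pot of milky plastic, fixed on the tablecloth, holding a layer of four donut pendants: the pot for the donut. 120 mm outer, 114 mm inner diameter, rim 38 mm above its underside. The pieces in it do not move and form an even bed 16 mm above its underside; the new one is laid on this bed, 22 mm below the rim. Origin: centre of the pot's underside.
- pot_coin: open round pot of milky plastic, fixed on the tablecloth, holding a layer of seven coin beads (solid discs): the pot for the coin. 120 mm outer, 114 mm inner diameter, rim 38 mm above its underside. The pieces in it do not move and form an even bed 16 mm above its underside; the new one is laid on this bed, 22 mm below the rim. Origin: centre of the pot's underside.
- pot_bar: open round pot of milky plastic, fixed on the tablecloth, holding a layer of five bar pendants: the pot for the bar. 120 mm outer, 114 mm inner diameter, rim 38 mm above its underside. The pieces in it do not move and form an even bed 16 mm above its underside; the new one is laid on this bed, 22 mm below the rim. Origin: centre of the pot's underside.
- pot_drop: open round pot of milky plastic, fixed on the tablecloth, holding a layer of four teardrop pendants, points inwards: the pot for the drop. 120 mm outer, 114 mm inner diameter, rim 38 mm above its underside. The pieces in it do not move and form an even bed 16 mm above its underside; the new one is laid on this bed, 22 mm below the rim. Origin: centre of the pot's underside.
- pot_heart: open round pot of milky plastic, fixed on the tablecloth, holding a layer of four heart pendants, points inwards: the pot for the heart. 120 mm outer, 114 mm inner diameter, rim 38 mm above its underside. The pieces in it do not move and form an even bed 16 mm above its underside; the new one is laid on this bed, 22 mm below the rim. Origin: centre of the pot's underside.

How it is judged (in metres and radians):
At the end, for the whole second after the job is handed in: Each of the five pendants lies in the pot of its own kind: its origin within 44 mm (horizontally) of the pot's centre and less than 34 mm above the pot's underside, lying flat to within 0.3 rad (either face up), released and at rest (horizontal distance between donut and pot_donut below 0.044 m and z of donut in the frame of pot_donut below 0.034 m and (angle between donut's own z axis and vertical below 0.3 rad or angle between donut's own z axis and vertical above 2.84 rad) and linear speed of each of donut, coin, bar, drop, heart below 0.02 m/s and angular speed of each of donut, coin, bar, drop, heart below 0.3 rad/s and horizontal distance between coin and pot_coin below 0.044 m and z of coin in the frame of pot_coin below 0.034 m and (angle between coin's own z axis and vertical below 0.3 rad or angle between coin's own z axis and vertical above 2.84 rad) and horizontal distance between bar and pot_bar below 0.044 m and z of bar in the frame of pot_bar below 0.034 m and (angle between bar's own z axis and vertical below 0.3 rad or angle between bar's own z axis and vertical above 2.84 rad) and horizontal distance between drop and pot_drop below 0.044 m and z of drop in the frame of pot_drop below 0.034 m and (angle between drop's own z axis and vertical below 0.3 rad or angle between drop's own z axis and vertical above 2.84 rad) and horizontal distance between heart and pot_heart below 0.044 m and z of heart in the frame of pot_heart below 0.034 m and (angle between heart's own z axis and vertical below 0.3 rad or angle between heart's own z axis and vertical above 2.84 rad)); the robot touches nothing.
It fails at once if a pendant falls freely from more than about 4 cm ((linear speed of donut above 0.9 m/s and contact force between donut and anything else below 0.02 N) or (linear speed of coin above 0.9 m/s and contact force between coin and anything else below 0.02 N) or (linear speed of bar above 0.9 m/s and contact force between bar and anything else below 0.02 N) or (linear speed of drop above 0.9 m/s and contact force between drop and anything else below 0.02 N) or (linear speed of heart above 0.9 m/s and contact force between heart and anything else below 0.02 N)).
It also fails if it takes over 128 s, if anything falls off the work surface, if the arm or the gripper's body presses on something with over 40 N, if the wrist force passes 120 N, or if a joint passes its speed limit or range.

ROBOT

A 6-joint arm with a two-finger parallel gripper is mounted at the origin on the work surface. World frame = base frame: x ahead of the robot, y to its left, z up, the work surface at z = 0. Lengths are in mm, angles in rad, forces in N, time in s.
With the tool pointing down it reaches from about 275 to 750 mm from the base axis. Payload 10.2 kg.
Tool frame: the origin (TCP) lies between the finger pads; the fingertips stand 19 mm ahead of it and the grasp point (between the pads) is the TCP; z points along the fingers, y is the line along which they close (so a half turn about z gives the same grasp; the last joint's range is limited). The gripper opens to 85 mm and grips with 20 to 120 N. Pads are 22 mm wide; open, the fingers measure 114 mm over their backs; the gripper's body (76 mm by 85 mm) begins 54 mm behind the grasp point. The pads swing forward as they close: fully open they stand 13 mm farther back than shut.
Start: joints at [-1.564, 0.313, 1.498, -0, 1.331, -0.223], TCP at [119.572, -511.208, 250.294] pointing down, gripper open.
Joint ranges: [-2.94, 2.94], [-0.97, 2.17], [0.19, 2.56], [-1.23, 4.37], [0.02, 3.11], [-2.88, 2.88]. Speed limits (rad/s): [2.39, 2.39, 3.01, 3.14, 3.14, 3.14].

INTERFACE

Orientations are given as a unit quaternion [w, x, y, z].
In Python, from rig import sense, capture, finish_job gives the robot as it stands. The module is installed in compiled form; this text tells all that it offers.
- The arm moves only by the tool move_arm, never from a script. Its argument "moves" is a list of rows, each an object with "turn": the turn, a rotation vector about the tool's x, y, z in rad, a list of three; "translation": the shift along the tool's x, y, z in mm, a list of three; "hand": the opening, from 0 (shut) to 1 (fully open). In form: [{"turn": [wx, wy, wz], "translation": [x, y, z], "hand": hand}, ...]. A call has 1 to 10 rows; each row shifts and turns the commanded pose from where the row before left it, along the tool's axes as they then stand; what a row does not reach is not made up. A row lasts 1/12 s, in which the tool goes at most 41.7 mm and 7.16 degrees, less where a joint would pass 70% of its speed; a pose out of reach is approached as far as the arm can. A call with a gripper value outside its range is refused whole. The fingers move at their own pace and stop on an object; "grip_force" is the grip in N (left out, the last holds). Time passes only in rows, so rows that do not move let the fingers close. It gives the time, the measured TCP pose, the force, the opening and the grip force at its end, in the units of the state.
- sense(): the state, without advancing time (a new reading comes with each control period).
- capture(name): name is "scene" or "top"; returns a dict with "image" (384x512x3 uint8, blue, green, red), "z_map" (384x512 float32, mm along the optical axis (not along the pixel's ray), 0 where there is no reading), "vertical_fov" (degrees; the focal length in pixels is half the picture's height over the tangent of half this angle, whatever the lens; pixels are square), "cx", "cy" (the principal point, pixels), "R" (3x3) and "t" (3): a world point X has camera coordinates R X + t. Camera axes: x right, y down, z forward; pixel columns grow to the right and rows downward; lengths in mm; the calibration is good to about 2 mm. A picture is of the moment at which its call begins.
- finish_job(): hands the job in; it is judged then, once.
The state is a dict: "time_s": time; "joints": joint angles; "dq": joint speeds; "tau": joint torques, N m; "eef_pos": TCP position; "ee_rot": TCP orientation; "force": force on the tool from outside, world axes, zero at the start; "wrist_torque": the same for the moment, N m; "grip_width": opening from 0.0 (shut) to 1.0 (fully open); "grip_force": force on a finger pad.
Only numpy, scipy, OpenCV 4.12 (cv2) and the standard library are available. Lean on these libraries where they do the work, as an engineer would, in place of code of your own. Each camera call takes 0.05 s, during which the arm holds its last target. There are 200 camera calls.

## Working session

There is one attempt and no reset: what is moved stays moved. The work goes in short steps, Python scripts to look and compute and a tool call to move; the robot and the scene stay as the last step left them, time stands still between calls to the robot, and variables do not carry over. Pictures are saved under pics/ and viewed, at most 14 in all, crops included, and the job is handed in when it is done.

Besides the shell and the picture viewer there is one more tool, called as name([rows], argument=value, ...), one row to a line, values as JSON. move_arm: Moves the arm, as the interface text tells. Its arguments: {"type":"object","properties":{"moves":{"type":"array","items":{"type":"object","properties":{"turn":{"type":"array","items":{"type":"number"}},"translation":{"type":"array","items":{"type":"number"}},"hand":{"type":"number"}}}},"grip_force":{"type":"number"}},"required":["moves"]}

```bash
mkdir -p pics; python3 - <<'E'
from rig import sense,capture
import cv2,numpy as np
s=sense();print(s)
for n in("top","scene"):
    c=capture(n);cv2.imwrite(f"pics/{n}0.png",c["image"]);np.savez(f"{n}0.npz",**c)
    print(n,c["vertical_fov"],c["cx"],c["cy"],c["R"],c["t"])
E
```

```text
{'time_s': 0.0, 'joints': array([-1.56440428e+00,  3.13447534e-01,  1.49845750e+00, -2.60227082e-05,
        1.33100437e+00, -2.23412838e-01]), 'dq': array([-1.31579568e-03,  9.89956975e-05, -4.94711839e-04, -1.19916367e-03,
       -3.55518528e-04, -9.31055810e-04]), 'tau': array([ 1.71814042e-05, -4.12267184e+01, -2.59743243e+01, -1.37315001e-04,
        4.11693327e-03, -9.33457642e-06]), 'eef_pos': array([ 119.56249705, -510.95493244,  249.72863862]), 'ee_rot': array([-6.55871764e-04,  9.93405403e-01,  1.14652830e-01,  5.87377589e-05]), 'force': array([0.00854461, 0.43639123, 0.44879441]), 'wrist_torque': array([0.00667631, 0.04078061, 0.0360757 ]), 'grip_force': 0.0, 'grip_width': 0.9998500660923051}
top 49.11706417088138 259.1986002281093 189.67503582919653 [[-0.00225827 -0.99979225  0.02025718]
 [-0.9845603  -0.00132271 -0.17504073]
 [ 0.17503116 -0.02033971 -0.98435278]] [  6.58978642 587.8300152  968.21300474]
scene 49.71560783259604 254.79583618793257 190.44614442543264 [[-0.43115646  0.90224119  0.00805909]
 [ 0.51689461  0.25431112 -0.81740187]
 [-0.73954315 -0.34826239 -0.57601149]] [ 248.09436118 -267.4591674  1665.47916942]
```

View pics/top0.png

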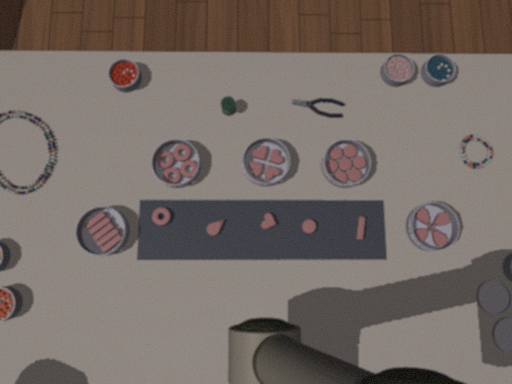

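View pics/scene0.png

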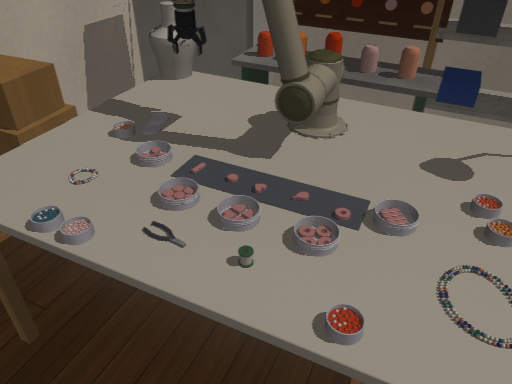

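The top view shows, left to right on the mat: donut (162,215), drop (217,227), heart (268,221), coin (309,226) and bar (361,228). The pots are bar (103,231), donut (177,163), heart (268,162), coin (347,163) and drop (433,226). The scene view confirms the same layout.

```bash
cat > h.py <<'E'
import numpy as np,cv2
def load(n): return dict(np.load(n))
def cast(c,px,z):
    f=192/np.tan(np.radians(float(c["vertical_fov"]))/2)
    px=np.atleast_2d(px).astype(float)
    d=np.c_[(px[:,0]-c["cx"])/f,(px[:,1]-c["cy"])/f,np.ones(len(px))]@c["R"]
    o=-c["R"].T@c["t"]
    return o+d*((z-o[2])/d[:,2])[:,None]
def proj(c,X):
    f=192/np.tan(np.radians(float(c["vertical_fov"]))/2)
    p=np.atleast_2d(X)@c["R"].T+c["t"]
    return np.c_[p[:,0]/p[:,2]*f+c["cx"],p[:,1]/p[:,2]*f+c["cy"]]
def height(c,px):
    u=np.round(px).astype(int);zz=c["z_map"][u[:,1],u[:,0]]
    f=192/np.tan(np.radians(float(c["vertical_fov"]))/2)
    p=np.c_[(px[:,0]-c["cx"])/f*zz,(px[:,1]-c["cy"])/f*zz,zz]
    return ((p-c["t"])@c["R"])
def pink(c,k=4):
    im=cv2.resize(c["image"],None,fx=k,fy=k,interpolation=cv2.INTER_CUBIC).astype(int)
    return ((im[...,2]-im[...,1]>30)&(im[...,2]>90)).astype(np.uint8)
def contours(c,box,k=4,mode=cv2.RETR_EXTERNAL):
    m=pink(c,k);x0,y0,x1,y1=[k*b for b in box];w=np.zeros_like(m);w[y0:y1,x0:x1]=m[y0:y1,x0:x1]
    cs,_=cv2.findContours(w,mode,cv2.CHAIN_APPROX_NONE)
    return [(q[:,0]+.5)/k-.5 for q in cs if cv2.contourArea(q)>10*k*k]
def frame(P):
    """area centroid, principal angle, extents of plane points (mm)"""
    q=P[:,:2].astype(np.float32).reshape(-1,1,2);m=cv2.moments(q)
    c=np.array([m["m10"],m["m01"]])/m["m00"]
    a=.5*np.arctan2(2*m["mu11"],m["mu20"]-m["mu02"])
    e=np.array([np.cos(a),np.sin(a)]);n=np.array([-e[1],e[0]])
    s=(P[:,:2]-c)@e;t=(P[:,:2]-c)@n
    return c,a,(s.min(),s.max(),t.min(),t.max())
E
python3 - <<'E'
from h import *
t=load("top0.npz");s=load("scene0.npz")
L=dict(donut=(162,215),drop=(217,227),heart=(268,221),coin=(309,226),bar=(361,228))
for n,(u,v) in L.items():
    for q in contours(t,(u-20,v-20,u+20,v+20)):
        P=cast(t,q,15);c,a,e=frame(P);(cc,r)=cv2.minEnclosingCircle(P[:,:2].astype(np.float32))
        h=height(t,q.mean(0)[None]+[[3,0]])[0]
        print(n,c.round(1),"ang",round(a,3),np.round(e,1),"circ",np.round(cc,1),round(r,1),"h",h.round(1),"scene px",proj(s,[*c,15]).round(0))
B=dict(bar=(103,231),donut=(177,163),heart=(268,162),coin=(347,163),drop=(433,226))
for n,(u,v) in B.items():
    q=np.vstack(contours(t,(u-27,v-26,u+27,v+26)));P=cast(t,q,16)
    cc,r=cv2.minEnclosingCircle(P[:,:2].astype(np.float32))
    # rim from depth: points 30..45 high
    g=np.stack(np.meshgrid(np.arange(u-32,u+33),np.arange(v-32,v+33)),-1).reshape(-1,2).astype(float)
    H=height(t,g);H=H[(H[:,2]>28)&(H[:,2]<50)]
    rc,rr=cv2.minEnclosingCircle(H[:,:2].astype(np.float32)) if len(H) else ((0,0),0)
    print("pot",n,np.round(cc,1),round(r,1),"rim",len(H),np.round(rc,1),round(rr,1),H[:,2].max() if len(H) else 0, "bed z",np.median(height(t,q)[:,2]).round(1),"R",np.hypot(*cc).round(0))
g=np.array([[240.,290],[200,250],[300,245]]);print(height(t,g).round(1))
E
```

```text
donut [528.3 249.8] ang 0.773 [-21.1  21.4 -21.4  21.2] circ [528.3 250. ] 21.5 h [530.6 246.3  -3.5] scene px [[341. 210.]]
drop [498.7 118.4] ang -0.856 [-18.4  22.  -14.8  14.7] circ [499.  116.2] 20.2 h [499.5 110.7  12.4] scene px [[301. 193.]]
heart [515.3 -15.5] ang -0.411 [-19.9  19.2 -18.2  13.5] circ [515.5 -13.9] 19.9 h [515.4 -22.6  14.8] scene px [[259. 185.]]
coin [ 503.2 -116.8] ang -1.197 [-17.4  16.7 -16.   16.2] circ [ 503.8 -116.2] 17.2 h [ 503.6 -124.4   11.5] scene px [[232. 175.]]
bar [ 498.9 -246.1] ang -0.162 [-27.   27.1  -7.5   7.7] circ [ 498.9 -246.8] 27.3 h [ 499.1 -253.6   15.6] scene px [[198. 165.]]
pot bar [490.2 389.6] 47.2 rim 313 [491.6 389. ] 60.8 40.33202562681276 bed z 13.2 R 626.0
pot donut [662.9 211. ] 50.6 rim 274 [662.6 214.9] 61.2 41.65021172339083 bed z 13.8 R 696.0
pot heart [665.7 -10.4] 43.7 rim 264 [666.2 -11.4] 60.9 41.81940544513546 bed z 13.9 R 666.0
pot coin [ 663.  -215.4] 51.1 rim 285 [ 662.7 -213.8] 61.2 41.02010086090987 bed z 14.1 R 697.0
pot drop [ 501.7 -426.4] 51.7 rim 344 [ 501.6 -424.2] 60.9 41.196564259262374 bed z 14.4 R 658.0
[[347.4  52.9  -4. ]
 [444.8 152.9  -2.7]
 [456.7 -96.3   0.9]]
```

```bash
cat >> h.py <<'E'
def go(x,y,z=None,psi=None,rows=None,step=36):
    """print tool-frame deltas from the measured pose to a target, tool down; translation assumed before the turn"""
    from rig import sense
    from scipy.spatial.transform import Rotation as Ro
    s=sense();q=s["ee_rot"];R=Ro.from_quat([q[1],q[2],q[3],q[0]]).as_matrix()
    p=s["eef_pos"];ps=np.arctan2(R[1,0],R[0,0]);z=p[2] if z is None else z
    Rd=np.array([[np.cos(ps),np.sin(ps),0],[np.sin(ps),-np.cos(ps),0],[0,0,-1]])
    d=Rd.T@(np.array([x,y,z])-p);n=rows or int(np.ceil(np.linalg.norm(d)/step))
    tilt=np.degrees(np.arccos(-R[2,2]))
    print("t",round(s["time_s"],2),"tcp",p.round(1),"psi",round(ps,3),"tilt",tilt.round(2),"F",s["force"].round(1),"w",round(s["grip_width"],3),"gf",round(s["grip_force"],1))
    print("delta",d.round(1),"rows",n,"each",(d/max(n,1)).round(2), "turn z",None if psi is None else round((ps-psi+np.pi/2)%np.pi-np.pi/2,3),"j6",round(s["joints"][5],2))
E
python3 - <<'E'
from h import *
t=load("top0.npz");s=load("scene0.npz")
a=cv2.resize(t["image"][205:250,195:295],None,fx=7,fy=7,interpolation=cv2.INTER_CUBIC)
b=cv2.resize(s["image"][160:220,210:310],None,fx=7,fy=7,interpolation=cv2.INTER_CUBIC)[:280+140]
b=b[:280]
cv2.imwrite("pics/crop.png",np.vstack([a,b]))
go(528,250,130,0)
E
```

```text
t 0.1 tcp [ 119.6 -511.   249.8] psi 0.23 tilt 0.06 F [ 0.  -0.2 -0.7] w 1.002 gf 0.0
delta [ 571.  -648.   119.8] rows 25 each [ 22.84 -25.92   4.79] turn z 0.23 j6 -0.22
```

View pics/crop.png

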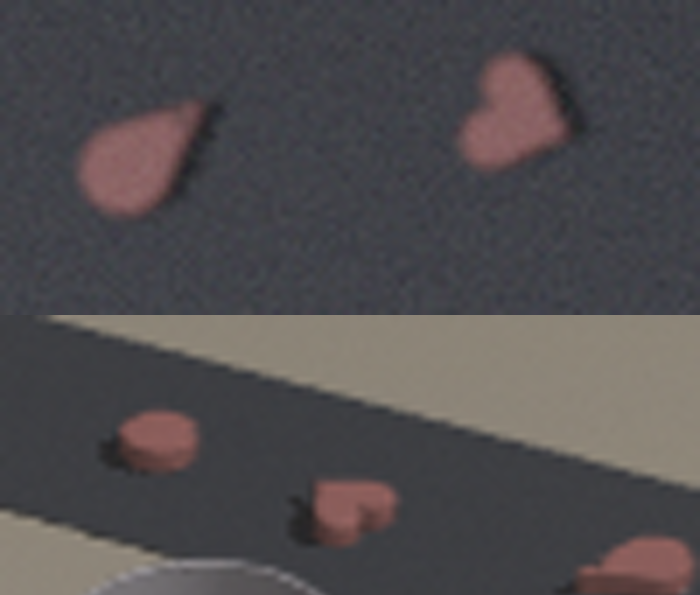

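The top crop shows the teardrop's point at (210,103), upper right, with its round end at (125,165). The heart's point is at (570,133), facing right, with its notch at (483,105). I'll start with the coin.

```bash
python3 -c "
from h import *
go(503.5,-116.5,110)"
```

```text
t 0.1 tcp [ 119.6 -511.   249.8] psi 0.23 tilt 0.06 F [ 0.  -0.2 -0.7] w 1.002 gf 0.0
delta [ 463.7 -296.7  139.8] rows 16 each [ 28.98 -18.54   8.74] turn z None j6 -0.22
```

move_arm([
  {"translation": [29,-18.5,8.7],"turn": [0,0,0],"hand": 0.65},
  {"translation": [29,-18.5,8.7],"turn": [0,0,0],"hand": 0.65},
  {"translation": [29,-18.5,8.7],"turn": [0,0,0],"hand": 0.65},
  {"translation": [29,-18.5,8.7],"turn": [0,0,0],"hand": 0.65},
  {"translation": [29,-18.5,8.7],"turn": [0,0,0],"hand": 0.65},
  {"translation": [29,-18.5,8.7],"turn": [0,0,0],"hand": 0.65},
  {"translation": [29,-18.5,8.7],"turn": [0,0,0],"hand": 0.65},
  {"translation": [29,-18.5,8.7],"turn": [0,0,0],"hand": 0.65},
], grip_force=40)

```text
time_s: 0.77
eef_pos: [312.6, -312.8, 180.2]
ee_rot: [-0.0, 0.993, 0.115, -0.0]
force: [-0.1, -0.9, 0.3]
grip_width: 0.652
grip_force: 0.0
```

move_arm([
  {"translation": [29,-18.5,8.7],"turn": [0,0,0],"hand": 0.65},
  {"translation": [29,-18.5,8.7],"turn": [0,0,0],"hand": 0.65},
  {"translation": [29,-18.5,8.7],"turn": [0,0,0],"hand": 0.65},
  {"translation": [29,-18.5,8.7],"turn": [0,0,0],"hand": 0.65},
  {"translation": [29,-18.5,8.7],"turn": [0,0,0],"hand": 0.65},
  {"translation": [29,-18.5,8.7],"turn": [0,0,0],"hand": 0.65},
  {"translation": [29,-18.5,8.7],"turn": [0,0,0],"hand": 0.65},
  {"translation": [29,-18.5,8.7],"turn": [0,0,0],"hand": 0.65},
  {"translation": [0,0,0],"turn": [0,0,0],"hand": 0.65},
  {"translation": [0,0,0],"turn": [0,0,0],"hand": 0.65},
])

```text
time_s: 1.6
eef_pos: [504.1, -116.1, 110.3]
ee_rot: [-0.0, 0.993, 0.116, -0.001]
force: [-0.8, -0.2, 0.6]
grip_width: 0.649
grip_force: 0.0
```

```bash
python3 -c "
from h import *
go(503.5,-116.5,30)"
```

```text
t 1.6 tcp [ 504.1 -116.1  110.3] psi 0.233 tilt 0.1 F [-0.8 -0.2  0.6] w 0.649 gf 0.0
delta [-0.7  0.3 80.3] rows 3 each [-0.23  0.09 26.76] turn z None j6 0.89
```

move_arm([
  {"translation": [0,0,27],"turn": [0,0,0],"hand": 0.65},
  {"translation": [0,0,27],"turn": [0,0,0],"hand": 0.65},
  {"translation": [0,0,26],"turn": [0,0,0],"hand": 0.65},
  {"translation": [0,0,0],"turn": [0,0,0],"hand": 0.65},
])

```text
time_s: 1.93
eef_pos: [501.1, -117.3, 27.5]
ee_rot: [-0.002, 0.993, 0.114, -0.003]
force: [-0.4, 0.4, -0.3]
grip_width: 0.649
grip_force: 0.0
```

move_arm([
  {"translation": [0,0,3],"turn": [0,0,0],"hand": 0.65},
  {"translation": [0,0,3],"turn": [0,0,0],"hand": 0.65},
  {"translation": [0,0,0],"turn": [0,0,0],"hand": 0.65},
])

```text
time_s: 2.18
eef_pos: [504.3, -117.9, 26.2]
ee_rot: [0.001, 0.993, 0.114, 0.001]
force: [-0.5, 0.2, 0.5]
grip_width: 0.649
grip_force: 0.0
```

```bash
python3 - <<'E'
from h import *
from rig import capture
go(503.5,-116.5,20)
c=capture("scene");u,v=proj(c,[503,-116,20])[0].astype(int)
cv2.imwrite("pics/g1.png",cv2.resize(c["image"][v-45:v+25,u-45:u+45],None,fx=7,fy=7,interpolation=cv2.INTER_CUBIC))
E
```

```text
t 2.18 tcp [ 504.3 -117.9   26.2] psi 0.229 tilt 0.1 F [-0.5  0.2  0.5] w 0.649 gf 0.0
delta [-0.5 -1.6  6.2] rows 1 each [-0.49 -1.56  6.15] turn z None j6 0.89
```

View pics/g1.png

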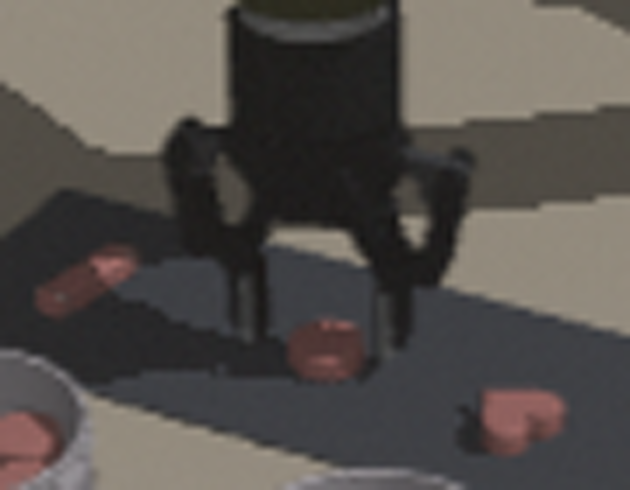

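The coin sits at (325,350), between the fingertips at (250,340) and (390,345). The tips are still above the mat, so I'll lower a little and close.

move_arm([
  {"translation": [0,0,3],"turn": [0,0,0],"hand": 0.65},
  {"translation": [0,0,3],"turn": [0,0,0],"hand": 0.65},
  {"translation": [0,0,0],"turn": [0,0,0],"hand": 0.65},
])

```text
time_s: 2.48
eef_pos: [503.8, -117.2, 18.9]
ee_rot: [-0.0, 0.993, 0.115, -0.0]
force: [0.2, 0.0, 1.3]
grip_width: 0.652
grip_force: 0.0
```

move_arm([
  {"translation": [0,0,0],"turn": [0,0,0],"hand": 0.5},
  {"translation": [0,0,0],"turn": [0,0,0],"hand": 0.4},
  {"translation": [0,0,0],"turn": [0,0,0],"hand": 0.3},
  {"translation": [0,0,0],"turn": [0,0,0],"hand": 0.3},
  {"translation": [0,0,0],"turn": [0,0,0],"hand": 0.3},
  {"translation": [0,0,0],"turn": [0,0,0],"hand": 0.3},
])

```text
time_s: 2.98
eef_pos: [504.7, -117.5, 20.4]
ee_rot: [0.001, 0.993, 0.115, 0.001]
force: [-2.1, 1.0, 11.6]
grip_width: 0.392
grip_force: 40.5
```

move_arm([
  {"translation": [0,0,-10],"turn": [0,0,0],"hand": 0.3},
  {"translation": [0,0,-25],"turn": [0,0,0],"hand": 0.3},
  {"translation": [0,0,-30],"turn": [0,0,0],"hand": 0.3},
  {"translation": [0,0,-25],"turn": [0,0,0],"hand": 0.3},
  {"translation": [0,0,0],"turn": [0,0,0],"hand": 0.3},
])

```text
time_s: 3.4
eef_pos: [505.9, -118.1, 114.2]
ee_rot: [0.002, 0.993, 0.115, 0.004]
force: [1.1, -0.4, 0.6]
grip_width: 0.386
grip_force: 39.9
```

```bash
python3 -c "
from h import *
go(663,-214,110)"
```

```text
t 3.4 tcp [ 505.9 -118.1  114.2] psi 0.23 tilt 0.48 F [ 1.1 -0.4  0.6] w 0.386 gf 39.9
delta [131.1 129.2   4.2] rows 6 each [21.84 21.53  0.69] turn z None j6 0.89
```

move_arm([
  {"translation": [22,21.5,0],"turn": [0,0,0],"hand": 0.3},
  {"translation": [22,21.5,0],"turn": [0,0,0],"hand": 0.3},
  {"translation": [22,21.5,0],"turn": [0,0,0],"hand": 0.3},
  {"translation": [22,21.5,0],"turn": [0,0,0],"hand": 0.3},
  {"translation": [22,21.5,0],"turn": [0,0,0],"hand": 0.3},
  {"translation": [22,21.5,0],"turn": [0,0,0],"hand": 0.3},
  {"translation": [0,0,0],"turn": [0,0,0],"hand": 0.3},
  {"translation": [0,0,0],"turn": [0,0,0],"hand": 0.3},
])

```text
time_s: 4.07
eef_pos: [661.9, -213.2, 107.8]
ee_rot: [-0.0, 0.993, 0.114, -0.001]
force: [0.4, -0.2, -1.0]
grip_width: 0.388
grip_force: 39.9
```

```bash
python3 - <<'E'
from h import *
from rig import capture
go(663,-214,40)
c=capture("scene");u,v=proj(c,[663,-214,80])[0].astype(int)
cv2.imwrite("pics/g2.png",cv2.resize(c["image"][v-35:v+40,u-45:u+45],None,fx=6,fy=6,interpolation=cv2.INTER_CUBIC))
E
```

```text
t 4.07 tcp [ 661.9 -213.2  107.8] psi 0.229 tilt 0.08 F [ 0.4 -0.2 -1. ] w 0.388 gf 39.9
delta [ 0.8  1.  67.8] rows 2 each [ 0.42  0.5  33.89] turn z None j6 0.86
```

View pics/g2.png

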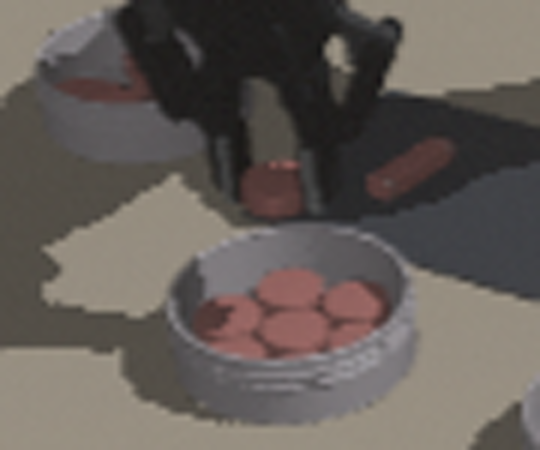

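The coin is held level at (275,190) above pot_coin, whose bed centre is at (292,325). Next I'll lower it.

move_arm([
  {"translation": [0.4,0.5,25],"turn": [0,0,0],"hand": 0.3},
  {"translation": [0.4,0.5,25],"turn": [0,0,0],"hand": 0.3},
  {"translation": [0,0,15],"turn": [0,0,0],"hand": 0.3},
  {"translation": [0,0,4],"turn": [0,0,0],"hand": 0.3},
  {"translation": [0,0,0],"turn": [0,0,0],"hand": 0.3},
  {"translation": [0,0,1.5],"turn": [0,0,0],"hand": 0.3},
  {"translation": [0,0,1.5],"turn": [0,0,0],"hand": 0.3},
  {"translation": [0,0,0],"turn": [0,0,0],"hand": 0.3},
])

```text
time_s: 4.78
eef_pos: [663.2, -213.7, 38.2]
ee_rot: [0.0, 0.993, 0.115, 0.001]
force: [0.0, 0.2, -0.5]
grip_width: 0.389
grip_force: 39.9
```

move_arm([
  {"translation": [0,0,1.5],"turn": [0,0,0],"hand": 0.3},
  {"translation": [0,0,1.5],"turn": [0,0,0],"hand": 0.3},
  {"translation": [0,0,0],"turn": [0,0,0],"hand": 0.3},
  {"translation": [0,0,0],"turn": [0,0,0],"hand": 0.3},
])

```text
time_s: 5.12
eef_pos: [663.1, -213.7, 34.5]
ee_rot: [0.0, 0.993, 0.115, 0.0]
force: [1.0, -0.4, 1.9]
grip_width: 0.385
grip_force: 41.2
```

move_arm([
  {"translation": [0,0,0.5],"turn": [0,0,0],"hand": 0.37},
  {"translation": [0,0,0],"turn": [0,0,0],"hand": 0.42},
  {"translation": [0,0,0],"turn": [0,0,0],"hand": 0.5},
  {"translation": [0,0,0],"turn": [0,0,0],"hand": 0.6},
  {"translation": [0,0,0],"turn": [0,0,0],"hand": 0.6},
  {"translation": [0,0,-20],"turn": [0,0,0],"hand": 0.6},
  {"translation": [0,0,-30],"turn": [0,0,0],"hand": 0.5},
  {"translation": [0,0,-25],"turn": [0,0,0],"hand": 0.45},
])

```text
time_s: 5.78
eef_pos: [662.7, -213.5, 109.5]
ee_rot: [-0.0, 0.993, 0.115, -0.0]
force: [0.4, -0.2, 1.3]
grip_width: 0.45
grip_force: 0.0
```

```bash
python3 -c "
from h import *
go(499,-246.5,110,-0.162)"
```

```text
t 5.78 tcp [ 662.7 -213.5  109.5] psi 0.23 tilt 0.04 F [ 0.4 -0.2  1.3] w 0.45 gf 0.0
delta [-166.9   -5.2   -0.5] rows 5 each [-33.39  -1.04  -0.1 ] turn z 0.392 j6 0.86
```

move_arm([
  {"translation": [-33.4,-1,0],"turn": [0,0,0],"hand": 0.45},
  {"translation": [-33.4,-1,0],"turn": [0,0,0],"hand": 0.45},
  {"translation": [-33.4,-1,0],"turn": [0,0,0],"hand": 0.45},
  {"translation": [-33.4,-1,0],"turn": [0,0,0],"hand": 0.45},
  {"translation": [-33.3,-1.2,0],"turn": [0,0,0],"hand": 0.45},
  {"translation": [0,0,10],"turn": [0,0,0.098],"hand": 0.45},
  {"translation": [0,0,15],"turn": [0,0,0.098],"hand": 0.45},
  {"translation": [0,0,15],"turn": [0,0,0.098],"hand": 0.45},
  {"translation": [0,0,10],"turn": [0,0,0.098],"hand": 0.45},
  {"translation": [0,0,0],"turn": [0,0,0],"hand": 0.45},
])

```text
time_s: 6.62
eef_pos: [498.2, -245.9, 56.6]
ee_rot: [-0.001, 0.997, -0.083, -0.002]
force: [-0.0, 0.3, -0.7]
grip_width: 0.452
grip_force: 0.0
```

```bash
python3 -c "
from h import *
go(499,-246.5,24,-0.162)"
```

```text
t 6.62 tcp [ 498.2 -245.9   56.6] psi -0.166 tilt 0.22 F [-0.   0.3 -0.7] w 0.452 gf 0.0
delta [ 0.9  0.4 32.6] rows 1 each [ 0.88  0.42 32.61] turn z -0.004 j6 1.07
```

move_arm([
  {"translation": [0.5,0.3,18],"turn": [0,0,0],"hand": 0.45},
  {"translation": [0,0,12],"turn": [0,0,0],"hand": 0.45},
  {"translation": [0,0,5],"turn": [0,0,0],"hand": 0.4},
  {"translation": [0,0,0],"turn": [0,0,0],"hand": 0.35},
  {"translation": [0,0,0],"turn": [0,0,0],"hand": 0.25},
  {"translation": [0,0,0],"turn": [0,0,0],"hand": 0.15},
  {"translation": [0,0,0],"turn": [0,0,0],"hand": 0.1},
  {"translation": [0,0,0],"turn": [0,0,0],"hand": 0.1},
  {"translation": [0,0,0],"turn": [0,0,0],"hand": 0.1},
  {"translation": [0,0,0],"turn": [0,0,0],"hand": 0.1},
])

```text
time_s: 7.45
eef_pos: [500.0, -247.2, 24.4]
ee_rot: [0.0, 0.997, -0.081, 0.001]
force: [-0.8, -0.1, 5.6]
grip_width: 0.174
grip_force: 40.9
```

move_arm([
  {"translation": [0,0,-10],"turn": [0,0,0],"hand": 0.1},
  {"translation": [0,0,-25],"turn": [0,0,0],"hand": 0.1},
  {"translation": [0,0,-30],"turn": [0,0,0],"hand": 0.1},
  {"translation": [0,0,-25],"turn": [0,0,0],"hand": 0.1},
  {"translation": [0,0,0],"turn": [0,0,0],"hand": 0.1},
])

```text
time_s: 7.87
eef_pos: [501.4, -248.2, 119.0]
ee_rot: [0.002, 0.997, -0.081, 0.004]
force: [0.0, -0.6, -0.2]
grip_width: 0.174
grip_force: 40.1
```

```bash
python3 -c "
from h import *
go(491,389.3,114)"
```

```text
t 7.87 tcp [ 501.4 -248.2  119. ] psi -0.162 tilt 0.49 F [ 0.  -0.6 -0.2] w 0.174 gf 40.1
delta [-113.  -627.5    5. ] rows 18 each [ -6.28 -34.86   0.28] turn z None j6 1.06
```

move_arm([
  {"translation": [-6.2,-34.8,0],"turn": [0,0,0],"hand": 0.1},
  {"translation": [-6.2,-34.8,0],"turn": [0,0,0],"hand": 0.1},
  {"translation": [-6.2,-34.8,0],"turn": [0,0,0],"hand": 0.1},
  {"translation": [-6.2,-34.8,0],"turn": [0,0,0],"hand": 0.1},
  {"translation": [-6.2,-34.8,0],"turn": [0,0,0],"hand": 0.1},
  {"translation": [-6.2,-34.8,0],"turn": [0,0,0],"hand": 0.1},
  {"translation": [-6.2,-34.8,0],"turn": [0,0,0],"hand": 0.1},
  {"translation": [-6.2,-34.8,0],"turn": [0,0,0],"hand": 0.1},
  {"translation": [-6.2,-34.8,0],"turn": [0,0,0],"hand": 0.1},
])

```text
time_s: 8.62
eef_pos: [494.6, 72.9, 113.7]
ee_rot: [-0.0, 0.997, -0.081, -0.0]
force: [1.5, -0.2, -0.5]
grip_width: 0.171
grip_force: 40.1
```

move_arm([
  {"translation": [-6.2,-34.8,0],"turn": [0,0,0],"hand": 0.1},
  {"translation": [-6.2,-34.8,0],"turn": [0,0,0],"hand": 0.1},
  {"translation": [-6.2,-34.8,0],"turn": [0,0,0],"hand": 0.1},
  {"translation": [-6.2,-34.8,0],"turn": [0,0,0],"hand": 0.1},
  {"translation": [-6.2,-34.8,0],"turn": [0,0,0],"hand": 0.1},
  {"translation": [-6.2,-34.8,0],"turn": [0,0,0],"hand": 0.1},
  {"translation": [-6.2,-34.8,0],"turn": [0,0,0],"hand": 0.1},
  {"translation": [-6.2,-34.8,0],"turn": [0,0,0],"hand": 0.1},
  {"translation": [-6.2,-34.8,0],"turn": [0,0,0],"hand": 0.1},
  {"translation": [0,0,0],"turn": [0,0,0],"hand": 0.1},
])

```text
time_s: 9.45
eef_pos: [489.2, 394.2, 113.3]
ee_rot: [-0.001, 0.997, -0.079, 0.0]
force: [-0.2, -0.4, -0.0]
grip_width: 0.169
grip_force: 40.1
```

```bash
python3 - <<'E'
from h import *
from rig import capture
go(491,389.3,44)
c=capture("scene");u,v=proj(c,[491,389,80])[0].astype(int)
cv2.imwrite("pics/g3.png",cv2.resize(c["image"][v-35:v+40,u-45:u+45],None,fx=6,fy=6,interpolation=cv2.INTER_CUBIC))
E
```

```text
t 9.45 tcp [489.2 394.2 113.3] psi -0.158 tilt 0.09 F [-0.2 -0.4 -0. ] w 0.169 gf 40.1
delta [ 2.5  4.6 69.3] rows 2 each [ 1.27  2.29 34.67] turn z None j6 2.22
```

View pics/g3.png

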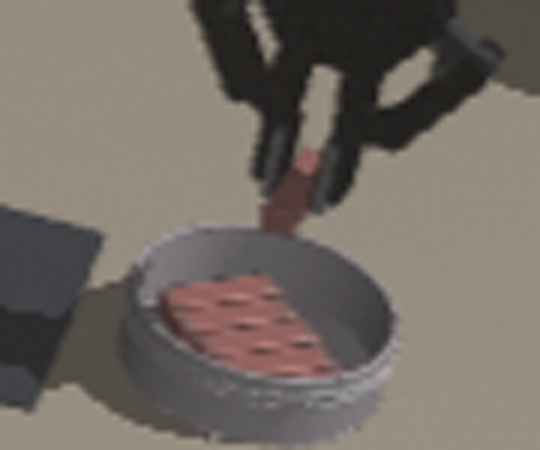

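The bar hangs level, end-on at (290,190), above pot_bar with its bed centre at (250,325). I'll lower it now.

move_arm([
  {"translation": [1,1,25],"turn": [0,0,0],"hand": 0.1},
  {"translation": [0.5,1,25],"turn": [0,0,0],"hand": 0.1},
  {"translation": [0,0,15],"turn": [0,0,0],"hand": 0.1},
  {"translation": [0,0,4],"turn": [0,0,0],"hand": 0.1},
  {"translation": [0,0,2],"turn": [0,0,0],"hand": 0.1},
  {"translation": [0,0,1.5],"turn": [0,0,0],"hand": 0.1},
  {"translation": [0,0,0],"turn": [0,0,0],"hand": 0.1},
  {"translation": [0,0,0],"turn": [0,0,0],"hand": 0.1},
])

```text
time_s: 10.17
eef_pos: [492.3, 387.1, 42.2]
ee_rot: [-0.0, 0.997, -0.081, 0.001]
force: [0.0, -0.5, -1.0]
grip_width: 0.176
grip_force: 40.1
```

move_arm([
  {"translation": [0,-1,1.5],"turn": [0,0,0],"hand": 0.1},
  {"translation": [0,0,1.5],"turn": [0,0,0],"hand": 0.1},
  {"translation": [0,0,0],"turn": [0,0,0],"hand": 0.1},
  {"translation": [0,0,0],"turn": [0,0,0],"hand": 0.1},
])

```text
time_s: 10.5
eef_pos: [492.1, 388.2, 38.4]
ee_rot: [-0.0, 0.997, -0.081, 0.0]
force: [-0.1, 0.5, 2.1]
grip_width: 0.172
grip_force: 40.3
```

move_arm([
  {"translation": [0,0,0.5],"turn": [0,0,0],"hand": 0.16},
  {"translation": [0,0,0],"turn": [0,0,0],"hand": 0.2},
  {"translation": [0,0,0],"turn": [0,0,0],"hand": 0.28},
  {"translation": [0,0,0],"turn": [0,0,0],"hand": 0.4},
  {"translation": [0,0,0],"turn": [0,0,0],"hand": 0.4},
  {"translation": [0,0,-20],"turn": [0,0,0],"hand": 0.4},
  {"translation": [0,0,-30],"turn": [0,0,0],"hand": 0.6},
  {"translation": [0,0,-25],"turn": [0,0,0],"hand": 0.77},
])

```text
time_s: 11.17
eef_pos: [491.8, 387.9, 113.7]
ee_rot: [0.0, 0.997, -0.081, -0.0]
force: [0.7, 0.1, 0.6]
grip_width: 0.671
grip_force: 0.0
```

```bash
python3 -c "
from h import *
go(528.3,250,112)"
```

```text
t 11.17 tcp [491.8 387.9 113.7] psi -0.162 tilt 0.03 F [0.7 0.1 0.6] w 0.671 gf 0.0
delta [ 58.3 130.2   1.7] rows 4 each [14.56 32.56  0.41] turn z None j6 2.21
```

move_arm([
  {"translation": [14.5,32.5,0],"turn": [0,0,0],"hand": 0.77},
  {"translation": [14.6,32.6,0],"turn": [0,0,0],"hand": 0.77},
  {"translation": [14.6,32.6,0],"turn": [0,0,0],"hand": 0.77},
  {"translation": [14.6,32.5,0],"turn": [0,0,0],"hand": 0.77},
  {"translation": [0,0,20],"turn": [0,0,0],"hand": 0.77},
  {"translation": [0,0,25],"turn": [0,0,0],"hand": 0.77},
  {"translation": [0,0,15],"turn": [0,0,0],"hand": 0.77},
  {"translation": [0,0,0],"turn": [0,0,0],"hand": 0.77},
])

```text
time_s: 11.83
eef_pos: [526.8, 249.4, 49.5]
ee_rot: [0.001, 0.997, -0.081, -0.003]
force: [0.5, 0.6, -0.9]
grip_width: 0.775
grip_force: 0.0
```

```bash
python3 -c "
from h import *
go(528.3,250,20.5)"
```

```text
t 11.83 tcp [526.8 249.4  49.5] psi -0.163 tilt 0.34 F [ 0.5  0.6 -0.9] w 0.775 gf 0.0
delta [ 1.4 -0.9 29. ] rows 1 each [ 1.35 -0.88 28.97] turn z None j6 1.97
```

Commanded z is about 53, so I need about 32 mm more.

move_arm([
  {"translation": [0.5,-0.3,15],"turn": [0,0,0],"hand": 0.77},
  {"translation": [0,0,12],"turn": [0,0,0],"hand": 0.77},
  {"translation": [0,0,5.5],"turn": [0,0,0],"hand": 0.77},
  {"translation": [0,0,0],"turn": [0,0,0],"hand": 0.65},
  {"translation": [0,0,0],"turn": [0,0,0],"hand": 0.55},
  {"translation": [0,0,0],"turn": [0,0,0],"hand": 0.45},
  {"translation": [0,0,0],"turn": [0,0,0],"hand": 0.42},
  {"translation": [0,0,0],"turn": [0,0,0],"hand": 0.42},
  {"translation": [0,0,0],"turn": [0,0,0],"hand": 0.42},
  {"translation": [0,0,0],"turn": [0,0,0],"hand": 0.42},
])

```text
time_s: 12.67
eef_pos: [529.5, 250.5, 21.1]
ee_rot: [-0.0, 0.997, -0.081, 0.001]
force: [-1.2, 0.4, 6.4]
grip_width: 0.502
grip_force: 41.1
```

move_arm([
  {"translation": [0,0,-10],"turn": [0,0,0],"hand": 0.42},
  {"translation": [0,0,-25],"turn": [0,0,0],"hand": 0.42},
  {"translation": [0,0,-30],"turn": [0,0,0],"hand": 0.42},
  {"translation": [0,0,-25],"turn": [0,0,0],"hand": 0.42},
  {"translation": [0,0,0],"turn": [0,0,0],"hand": 0.42},
])

```text
time_s: 13.08
eef_pos: [531.2, 250.9, 115.9]
ee_rot: [-0.001, 0.997, -0.081, 0.004]
force: [1.5, -1.0, 0.3]
grip_width: 0.506
grip_force: 40.8
```

```bash
python3 -c "
from h import *
go(663,214.5,111)"
```

```text
t 13.08 tcp [531.2 250.9 115.9] psi -0.162 tilt 0.52 F [ 1.5 -1.   0.3] w 0.506 gf 40.8
delta [135.9  14.7   4.9] rows 4 each [33.99  3.67  1.23] turn z None j6 1.97
```

move_arm([
  {"translation": [27.4,2.9,0],"turn": [0,0,0],"hand": 0.42},
  {"translation": [27.4,2.9,0],"turn": [0,0,0],"hand": 0.42},
  {"translation": [27.4,2.9,0],"turn": [0,0,0],"hand": 0.42},
  {"translation": [27.4,2.9,0],"turn": [0,0,0],"hand": 0.42},
  {"translation": [27.4,2.9,0],"turn": [0,0,0],"hand": 0.42},
  {"translation": [0,0,0],"turn": [0,0,0],"hand": 0.42},
  {"translation": [0,0,0],"turn": [0,0,0],"hand": 0.42},
])

```text
time_s: 13.67
eef_pos: [662.2, 213.2, 109.2]
ee_rot: [0.0, 0.997, -0.082, -0.001]
force: [-0.4, 0.7, -1.1]
grip_width: 0.505
grip_force: 40.8
```

```bash
python3 - <<'E'
from h import *
from rig import capture
go(663,214.5,40)
c=capture("scene");u,v=proj(c,[663,214,80])[0].astype(int)
cv2.imwrite("pics/g4.png",cv2.resize(c["image"][v-35:v+40,u-45:u+45],None,fx=6,fy=6,interpolation=cv2.INTER_CUBIC))
E
```

```text
t 13.67 tcp [662.2 213.2 109.2] psi -0.163 tilt 0.06 F [-0.4  0.7 -1.1] w 0.505 gf 40.8
delta [ 0.6 -1.4 69.2] rows 2 each [ 0.29 -0.72 34.62] turn z None j6 1.88
```

View pics/g4.png

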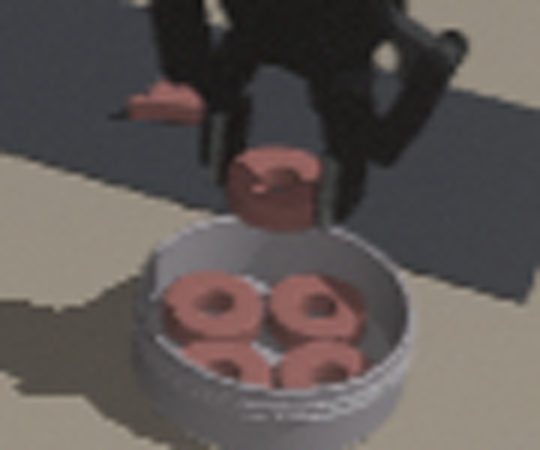

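The donut is held level at (280,190) above pot_donut, whose rim centre is near (270,300). I'll lower it.

move_arm([
  {"translation": [0.3,-0.6,25],"turn": [0,0,0],"hand": 0.42},
  {"translation": [0,0,25],"turn": [0,0,0],"hand": 0.42},
  {"translation": [0,0,15],"turn": [0,0,0],"hand": 0.42},
  {"translation": [0,0,3],"turn": [0,0,0],"hand": 0.42},
  {"translation": [0,0,2],"turn": [0,0,0],"hand": 0.42},
  {"translation": [0,0,1.5],"turn": [0,0,0],"hand": 0.42},
  {"translation": [0,0,0],"turn": [0,0,0],"hand": 0.42},
  {"translation": [0,0,0],"turn": [0,0,0],"hand": 0.42},
])

```text
time_s: 14.38
eef_pos: [662.6, 214.6, 39.9]
ee_rot: [-0.0, 0.997, -0.081, 0.001]
force: [0.4, 0.2, -0.4]
grip_width: 0.507
grip_force: 40.8
```

move_arm([
  {"translation": [0,0,1.5],"turn": [0,0,0],"hand": 0.42},
  {"translation": [0,0,1.0],"turn": [0,0,0],"hand": 0.42},
  {"translation": [0,0,0],"turn": [0,0,0],"hand": 0.42},
  {"translation": [0,0,0],"turn": [0,0,0],"hand": 0.42},
])

```text
time_s: 14.72
eef_pos: [662.3, 214.4, 36.1]
ee_rot: [0.0, 0.997, -0.081, -0.0]
force: [0.3, 0.3, -0.6]
grip_width: 0.504
grip_force: 40.8
```

move_arm([
  {"translation": [0,0,1],"turn": [0,0,0],"hand": 0.42},
  {"translation": [0,0,0.5],"turn": [0,0,0],"hand": 0.42},
  {"translation": [0,0,0],"turn": [0,0,0],"hand": 0.42},
  {"translation": [0,0,0],"turn": [0,0,0],"hand": 0.42},
])

```text
time_s: 15.05
eef_pos: [662.4, 214.4, 35.1]
ee_rot: [-0.0, 0.997, -0.081, 0.0]
force: [-1.6, -0.5, 4.3]
grip_width: 0.503
grip_force: 41.3
```

move_arm([
  {"translation": [0,0,0],"turn": [0,0,0],"hand": 0.48},
  {"translation": [0,0,0],"turn": [0,0,0],"hand": 0.53},
  {"translation": [0,0,0],"turn": [0,0,0],"hand": 0.6},
  {"translation": [0,0,0],"turn": [0,0,0],"hand": 0.68},
  {"translation": [0,0,0],"turn": [0,0,0],"hand": 0.68},
  {"translation": [0,0,-20],"turn": [0,0,0],"hand": 0.68},
  {"translation": [0,0,-30],"turn": [0,0,0],"hand": 0.65},
  {"translation": [0,0,-25],"turn": [0,0,0],"hand": 0.62},
])

```text
time_s: 15.72
eef_pos: [662.2, 214.4, 110.6]
ee_rot: [0.0, 0.997, -0.081, -0.0]
force: [-0.1, -0.1, 0.2]
grip_width: 0.62
grip_force: 0.0
```

```bash
python3 -c "
from h import *
go(496.1,121.4,110,-0.856)"
```

```text
t 15.72 tcp [662.2 214.4 110.6] psi -0.162 tilt 0.03 F [-0.1 -0.1  0.2] w 0.62 gf 0.0
delta [-148.9  118.6    0.6] rows 6 each [-24.81  19.77   0.1 ] turn z 0.694 j6 1.88
```

move_arm([
  {"translation": [-24.8,19.8,0],"turn": [0,0,0],"hand": 0.62},
  {"translation": [-24.8,19.8,0],"turn": [0,0,0],"hand": 0.62},
  {"translation": [-24.8,19.8,0],"turn": [0,0,0],"hand": 0.62},
  {"translation": [-24.8,19.8,0],"turn": [0,0,0],"hand": 0.62},
  {"translation": [-24.8,19.8,0],"turn": [0,0,0],"hand": 0.62},
  {"translation": [-24.8,19.8,0],"turn": [0,0,0],"hand": 0.62},
])

```text
time_s: 16.22
eef_pos: [494.7, 120.6, 109.5]
ee_rot: [0.0, 0.997, -0.081, 0.0]
force: [0.2, -0.8, 0.5]
grip_width: 0.62
grip_force: 0.0
```

move_arm([
  {"translation": [0,0,0],"turn": [0,0,0.1],"hand": 0.62},
  {"translation": [0,0,5],"turn": [0,0,0.1],"hand": 0.62},
  {"translation": [0,0,10],"turn": [0,0,0.1],"hand": 0.62},
  {"translation": [0,0,10],"turn": [0,0,0.1],"hand": 0.62},
  {"translation": [0,0,10],"turn": [0,0,0.1],"hand": 0.62},
  {"translation": [0,0,10],"turn": [0,0,0.1],"hand": 0.62},
  {"translation": [0,0,5],"turn": [0,0,0.094],"hand": 0.62},
  {"translation": [0,0,0],"turn": [0,0,0],"hand": 0.62},
  {"translation": [0,0,0],"turn": [0,0,0],"hand": 0.62},
])

```text
time_s: 16.97
eef_pos: [496.2, 121.2, 59.6]
ee_rot: [0.0, 0.91, -0.414, -0.0]
force: [0.3, 0.3, 0.3]
grip_width: 0.619
grip_force: 0.0
```

```bash
python3 - <<'E'
from h import *
from rig import capture
go(496.1,121.4,21,-0.856)
c=capture("scene");u,v=proj(c,[496,121,40])[0].astype(int)
cv2.imwrite("pics/g5.png",cv2.resize(c["image"][v-35:v+40,u-45:u+45],None,fx=6,fy=6,interpolation=cv2.INTER_CUBIC))
E
```

```text
t 16.97 tcp [496.2 121.2  59.6] psi -0.853 tilt 0.01 F [0.3 0.3 0.3] w 0.619 gf 0.0
delta [-0.2 -0.  38.6] rows 2 each [-1.20e-01 -1.00e-02  1.93e+01] turn z 0.003 j6 2.43
```

View pics/g5.png

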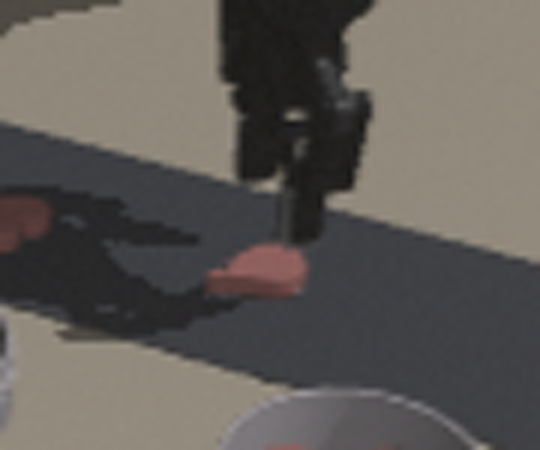

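The gripper is above the teardrop's round end at (275,265), and its point is at (210,280), as expected. I'll descend and close.

move_arm([
  {"translation": [0,0,18],"turn": [0,0,0],"hand": 0.62},
  {"translation": [0,0,14],"turn": [0,0,0],"hand": 0.62},
  {"translation": [0,0,6],"turn": [0,0,0],"hand": 0.62},
  {"translation": [0,0,0],"turn": [0,0,0],"hand": 0.5},
  {"translation": [0,0,0],"turn": [0,0,0],"hand": 0.42},
  {"translation": [0,0,0],"turn": [0,0,0],"hand": 0.35},
  {"translation": [0,0,0],"turn": [0,0,0],"hand": 0.28},
  {"translation": [0,0,0],"turn": [0,0,0],"hand": 0.28},
  {"translation": [0,0,0],"turn": [0,0,0],"hand": 0.28},
  {"translation": [0,0,0],"turn": [0,0,0],"hand": 0.28},
])

```text
time_s: 17.85
eef_pos: [496.7, 121.3, 22.6]
ee_rot: [-0.0, 0.91, -0.415, 0.001]
force: [-0.9, -0.3, 5.4]
grip_width: 0.352
grip_force: 39.6
```

move_arm([
  {"translation": [0,0,-10],"turn": [0,0,0],"hand": 0.28},
  {"translation": [0,0,-25],"turn": [0,0,0],"hand": 0.28},
  {"translation": [0,0,-30],"turn": [0,0,0],"hand": 0.28},
  {"translation": [0,0,-25],"turn": [0,0,0],"hand": 0.28},
  {"translation": [0,0,0],"turn": [0,0,0],"hand": 0.28},
  {"translation": [0,0,0],"turn": [0,0,0],"hand": 0.28},
])

```text
time_s: 18.35
eef_pos: [496.8, 121.3, 113.2]
ee_rot: [-0.001, 0.91, -0.415, 0.002]
force: [-0.1, 0.1, -0.8]
grip_width: 0.354
grip_force: 39.8
```

```bash
python3 - <<'E'
from h import *
# drop body centre over the pot: origin shifted 10 mm away from the point
a=-0.856
go(501.6-10*np.cos(a),-425-10*np.sin(a),111)
E
```

```text
t 18.35 tcp [496.8 121.3 113.2] psi -0.856 tilt 0.19 F [-0.1  0.1 -0.8] w 0.354 gf 39.8
delta [405.7 354.4   2.2] rows 15 each [27.05 23.63  0.15] turn z None j6 2.44
```

move_arm([
  {"translation": [27,23.6,0],"turn": [0,0,0],"hand": 0.28},
  {"translation": [27,23.6,0],"turn": [0,0,0],"hand": 0.28},
  {"translation": [27,23.6,0],"turn": [0,0,0],"hand": 0.28},
  {"translation": [27,23.6,0],"turn": [0,0,0],"hand": 0.28},
  {"translation": [27,23.6,0],"turn": [0,0,0],"hand": 0.28},
  {"translation": [27,23.6,0],"turn": [0,0,0],"hand": 0.28},
  {"translation": [27,23.6,0],"turn": [0,0,0],"hand": 0.28},
  {"translation": [27,23.6,0],"turn": [0,0,0],"hand": 0.28},
])

```text
time_s: 19.02
eef_pos: [494.3, -167.2, 110.7]
ee_rot: [-0.0, 0.91, -0.415, -0.001]
force: [0.6, 0.2, -0.7]
grip_width: 0.358
grip_force: 39.8
```

move_arm([
  {"translation": [27,23.6,0],"turn": [0,0,0],"hand": 0.28},
  {"translation": [27,23.6,0],"turn": [0,0,0],"hand": 0.28},
  {"translation": [27,23.6,0],"turn": [0,0,0],"hand": 0.28},
  {"translation": [27,23.6,0],"turn": [0,0,0],"hand": 0.28},
  {"translation": [27,23.6,0],"turn": [0,0,0],"hand": 0.28},
  {"translation": [27,23.6,0],"turn": [0,0,0],"hand": 0.28},
  {"translation": [27,23.6,0],"turn": [0,0,0],"hand": 0.28},
  {"translation": [0,0,0],"turn": [0,0,0],"hand": 0.28},
  {"translation": [0,0,0],"turn": [0,0,0],"hand": 0.28},
  {"translation": [0,0,0],"turn": [0,0,0],"hand": 0.28},
])

```text
time_s: 19.85
eef_pos: [493.9, -415.8, 110.5]
ee_rot: [-0.001, 0.91, -0.415, -0.001]
force: [0.5, 1.3, -0.3]
grip_width: 0.348
grip_force: 39.9
```

```bash
python3 - <<'E'
from h import *
from rig import capture
a=-0.856
go(501.6-10*np.cos(a),-425-10*np.sin(a),40)
c=capture("scene");u,v=proj(c,[500,-425,80])[0].astype(int)
cv2.imwrite("pics/g6.png",cv2.resize(c["image"][v-35:v+40,u-45:u+45],None,fx=6,fy=6,interpolation=cv2.INTER_CUBIC))
E
```

```text
t 19.85 tcp [ 493.9 -415.8  110.5] psi -0.856 tilt 0.14 F [ 0.5  1.3 -0.3] w 0.348 gf 39.9
delta [ 2.   0.3 70.5] rows 2 each [ 0.99  0.13 35.23] turn z None j6 1.55
```

View pics/g6.png

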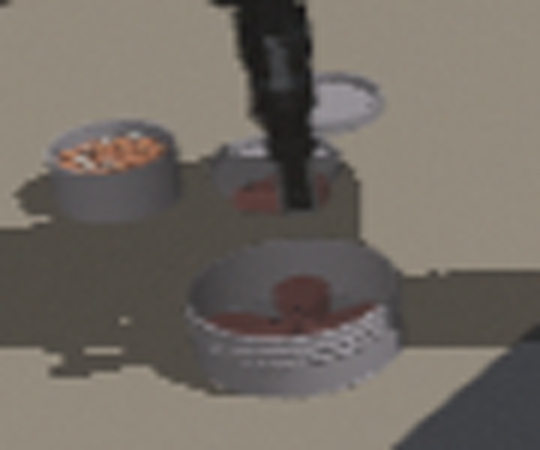

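```bash
python3 - <<'E'
from h import *
from rig import capture
s0=load("scene0.npz");c=capture("scene");u,v=proj(c,[500,-425,80])[0].astype(int)
f=lambda i:np.clip(cv2.resize(i[v-30:v+35,u-30:u+30],None,fx=6,fy=6,interpolation=cv2.INTER_CUBIC).astype(int)*2,0,255).astype(np.uint8)
cv2.imwrite("pics/g7.png",np.hstack([f(s0["image"]),f(c["image"])]))
E
```

```text
(no output)
```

View pics/g7.png

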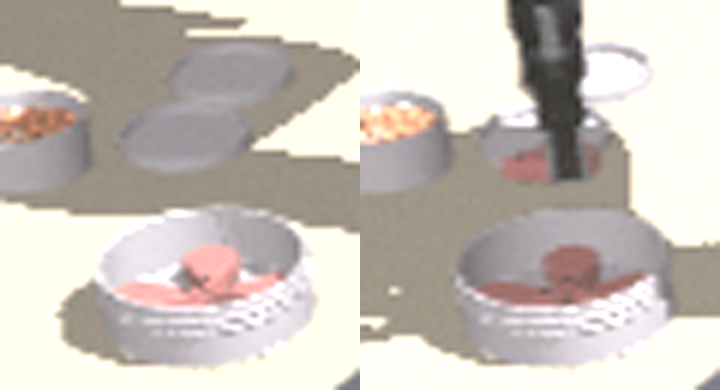

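The brightened pair shows the raised round piece at (210,265) was in pot_drop from the start. The held teardrop is level at (550,160), in front of a grey lid. I'll lower it.

move_arm([
  {"translation": [1,0,25],"turn": [0,0,0],"hand": 0.28},
  {"translation": [0.5,0,25],"turn": [0,0,0],"hand": 0.28},
  {"translation": [0,0,15],"turn": [0,0,0],"hand": 0.28},
  {"translation": [0,0,3],"turn": [0,0,0],"hand": 0.28},
  {"translation": [0,0,2],"turn": [0,0,0],"hand": 0.28},
  {"translation": [0,0,0],"turn": [0,0,0],"hand": 0.28},
  {"translation": [0,0,0],"turn": [0,0,0],"hand": 0.28},
])

```text
time_s: 20.53
eef_pos: [495.8, -418.0, 43.0]
ee_rot: [0.0, 0.91, -0.415, 0.001]
force: [-0.7, 0.4, 0.2]
grip_width: 0.356
grip_force: 39.9
```

move_arm([
  {"translation": [0,0,1.5],"turn": [0,0,0],"hand": 0.28},
  {"translation": [0,0,1.5],"turn": [0,0,0],"hand": 0.28},
  {"translation": [0,0,0],"turn": [0,0,0],"hand": 0.28},
  {"translation": [0,0,0],"turn": [0,0,0],"hand": 0.28},
])

```text
time_s: 20.87
eef_pos: [495.2, -417.8, 38.7]
ee_rot: [0.0, 0.91, -0.415, 0.0]
force: [-1.0, 0.5, -1.5]
grip_width: 0.355
grip_force: 39.9
```

move_arm([
  {"translation": [0,0,1.5],"turn": [0,0,0],"hand": 0.28},
  {"translation": [0,0,1],"turn": [0,0,0],"hand": 0.28},
  {"translation": [0,0,0],"turn": [0,0,0],"hand": 0.28},
  {"translation": [0,0,0],"turn": [0,0,0],"hand": 0.28},
])

```text
time_s: 21.2
eef_pos: [495.3, -417.9, 36.7]
ee_rot: [0.0, 0.91, -0.415, 0.0]
force: [-2.6, 1.5, 5.0]
grip_width: 0.356
grip_force: 40.4
```

move_arm([
  {"translation": [0,0,0],"turn": [0,0,0],"hand": 0.33},
  {"translation": [0,0,0],"turn": [0,0,0],"hand": 0.38},
  {"translation": [0,0,0],"turn": [0,0,0],"hand": 0.46},
  {"translation": [0,0,0],"turn": [0,0,0],"hand": 0.55},
  {"translation": [0,0,0],"turn": [0,0,0],"hand": 0.55},
  {"translation": [0,0,-20],"turn": [0,0,0],"hand": 0.55},
  {"translation": [0,0,-30],"turn": [0,0,0],"hand": 0.65},
  {"translation": [0,0,-25],"turn": [0,0,0],"hand": 0.74},
])

```text
time_s: 21.87
eef_pos: [495.2, -417.7, 112.1]
ee_rot: [-0.0, 0.91, -0.415, -0.0]
force: [-0.7, 0.4, 0.0]
grip_width: 0.738
grip_force: 0.0
```

```bash
python3 -c "
from h import *
go(517,-11.4,110,1.19)"
```

```text
t 21.87 tcp [ 495.2 -417.7  112.1] psi -0.856 tilt 0.03 F [-0.7  0.4  0. ] w 0.738 gf 0.0
delta [-292.6 -282.8    2.1] rows 12 each [-24.39 -23.57   0.18] turn z 1.095 j6 1.55
```

move_arm([
  {"translation": [-24.4,-23.6,0],"turn": [0,0,0],"hand": 0.74},
  {"translation": [-24.4,-23.6,0],"turn": [0,0,0],"hand": 0.74},
  {"translation": [-24.4,-23.6,0],"turn": [0,0,0],"hand": 0.74},
  {"translation": [-24.4,-23.6,0],"turn": [0,0,0],"hand": 0.74},
  {"translation": [-24.4,-23.6,0],"turn": [0,0,0],"hand": 0.74},
  {"translation": [-24.4,-23.6,0],"turn": [0,0,0],"hand": 0.74},
])

```text
time_s: 22.37
eef_pos: [506.0, -212.9, 111.1]
ee_rot: [-0.0, 0.91, -0.415, 0.0]
force: [0.9, -0.2, 0.5]
grip_width: 0.739
grip_force: 0.0
```

move_arm([
  {"translation": [-24.4,-23.6,0],"turn": [0,0,0],"hand": 0.74},
  {"translation": [-24.4,-23.6,0],"turn": [0,0,0],"hand": 0.74},
  {"translation": [-24.4,-23.6,0],"turn": [0,0,0],"hand": 0.74},
  {"translation": [-24.4,-23.6,0],"turn": [0,0,0],"hand": 0.74},
  {"translation": [-24.4,-23.6,0],"turn": [0,0,0],"hand": 0.74},
  {"translation": [-24.4,-23.6,0],"turn": [0,0,0],"hand": 0.74},
])

```text
time_s: 22.87
eef_pos: [517.1, -9.4, 111.2]
ee_rot: [-0.0, 0.91, -0.415, 0.0]
force: [2.0, -0.1, 0.8]
grip_width: 0.741
grip_force: 0.0
```

move_arm([
  {"translation": [0,0,0],"turn": [0,0,-0.12],"hand": 0.74},
  {"translation": [0,0,0],"turn": [0,0,-0.12],"hand": 0.74},
  {"translation": [0,0,0],"turn": [0,0,-0.12],"hand": 0.74},
  {"translation": [0,0,0],"turn": [0,0,-0.12],"hand": 0.74},
  {"translation": [0,0,0],"turn": [0,0,-0.12],"hand": 0.74},
  {"translation": [0,0,0],"turn": [0,0,-0.12],"hand": 0.74},
  {"translation": [0,0,0],"turn": [0,0,-0.12],"hand": 0.74},
  {"translation": [0,0,0],"turn": [0,0,-0.12],"hand": 0.74},
  {"translation": [0,0,0],"turn": [0,0,-0.12],"hand": 0.74},
])

```text
time_s: 23.62
eef_pos: [517.3, -11.1, 111.1]
ee_rot: [0.0, 0.993, 0.115, 0.0]
force: [-0.5, 0.3, 0.2]
grip_width: 0.741
grip_force: 0.0
```

move_arm([
  {"translation": [0,0,5],"turn": [0,0,-0.12],"hand": 0.74},
  {"translation": [0,0,10],"turn": [0,0,-0.12],"hand": 0.74},
  {"translation": [0,0,10],"turn": [0,0,-0.12],"hand": 0.74},
  {"translation": [0,0,10],"turn": [0,0,-0.12],"hand": 0.74},
  {"translation": [0,0,10],"turn": [0,0,-0.12],"hand": 0.74},
  {"translation": [0,0,5],"turn": [0,0,-0.12],"hand": 0.74},
  {"translation": [0,0,0],"turn": [0,0,-0.12],"hand": 0.74},
  {"translation": [0,0,0],"turn": [0,0,-0.126],"hand": 0.74},
  {"translation": [0,0,0],"turn": [0,0,0],"hand": 0.74},
  {"translation": [0,0,0],"turn": [0,0,0],"hand": 0.74},
])

```text
time_s: 24.45
eef_pos: [517.3, -11.1, 61.1]
ee_rot: [0.0, 0.83, 0.558, 0.0]
force: [-0.0, -0.2, 0.7]
grip_width: 0.735
grip_force: 0.0
```

```bash
python3 - <<'E'
from h import *
from rig import capture
go(517,-11.4,21,1.19)
c=capture("scene");u,v=proj(c,[517,-11,40])[0].astype(int)
cv2.imwrite("pics/g8.png",cv2.resize(c["image"][v-35:v+40,u-45:u+45],None,fx=6,fy=6,interpolation=cv2.INTER_CUBIC))
E
```

```text
t 24.45 tcp [517.3 -11.1  61.1] psi 1.185 tilt 0.01 F [-0.  -0.2  0.7] w 0.735 gf 0.0
delta [-0.4 -0.2 40.1] rows 2 each [-0.2  -0.08 20.05] turn z -0.005 j6 0.14
```

View pics/g8.png

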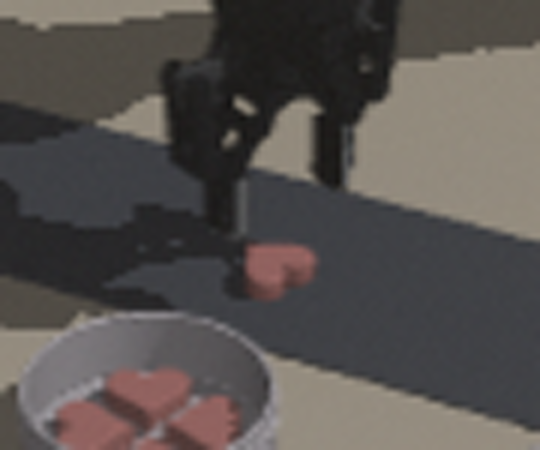

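The heart at (280,270) lies under the midpoint of the fingertips at (225,230) and (330,180), with its lobes across the closing line. I'll descend and grip.

move_arm([
  {"translation": [0,0,18],"turn": [0,0,0],"hand": 0.74},
  {"translation": [0,0,14],"turn": [0,0,0],"hand": 0.74},
  {"translation": [0,0,7],"turn": [0,0,0],"hand": 0.74},
  {"translation": [0,0,0],"turn": [0,0,0],"hand": 0.62},
  {"translation": [0,0,0],"turn": [0,0,0],"hand": 0.54},
  {"translation": [0,0,0],"turn": [0,0,0],"hand": 0.47},
  {"translation": [0,0,0],"turn": [0,0,0],"hand": 0.4},
  {"translation": [0,0,0],"turn": [0,0,0],"hand": 0.4},
  {"translation": [0,0,0],"turn": [0,0,0],"hand": 0.4},
  {"translation": [0,0,0],"turn": [0,0,0],"hand": 0.4},
])

```text
time_s: 25.33
eef_pos: [517.7, -11.1, 23.0]
ee_rot: [0.001, 0.829, 0.56, 0.0]
force: [-1.1, -0.9, 5.5]
grip_width: 0.461
grip_force: 40.2
```

move_arm([
  {"translation": [0,0,-10],"turn": [0,0,0],"hand": 0.4},
  {"translation": [0,0,-25],"turn": [0,0,0],"hand": 0.4},
  {"translation": [0,0,-30],"turn": [0,0,0],"hand": 0.4},
  {"translation": [0,0,-25],"turn": [0,0,0],"hand": 0.4},
  {"translation": [0,0,0],"turn": [0,0,0],"hand": 0.4},
  {"translation": [0,0,0],"turn": [0,0,0],"hand": 0.4},
])

```text
time_s: 25.83
eef_pos: [517.9, -11.2, 113.8]
ee_rot: [0.001, 0.829, 0.56, 0.001]
force: [0.5, -0.7, -0.1]
grip_width: 0.461
grip_force: 40.5
```

```bash
python3 - <<'E'
from h import *
a=-1.955
go(666-8*np.cos(a),-11-8*np.sin(a),112)
E
```

```text
t 25.83 tcp [517.9 -11.2 113.8] psi 1.189 tilt 0.2 F [ 0.5 -0.7 -0.1] w 0.461 gf 40.5
delta [ 63.4 137.4   1.8] rows 5 each [12.68 27.48  0.35] turn z None j6 0.13
```

move_arm([
  {"translation": [12.7,27.5,0],"turn": [0,0,0],"hand": 0.4},
  {"translation": [12.7,27.5,0],"turn": [0,0,0],"hand": 0.4},
  {"translation": [12.7,27.5,0],"turn": [0,0,0],"hand": 0.4},
  {"translation": [12.7,27.5,0],"turn": [0,0,0],"hand": 0.4},
  {"translation": [12.7,27.5,0],"turn": [0,0,0],"hand": 0.4},
  {"translation": [0,0,0],"turn": [0,0,0],"hand": 0.4},
  {"translation": [0,0,0],"turn": [0,0,0],"hand": 0.4},
  {"translation": [0,0,0],"turn": [0,0,0],"hand": 0.4},
])

```text
time_s: 26.5
eef_pos: [667.5, -3.3, 110.9]
ee_rot: [-0.001, 0.829, 0.56, -0.001]
force: [0.3, 0.4, -0.2]
grip_width: 0.46
grip_force: 40.5
```

```bash
python3 - <<'E'
from h import *
from rig import capture
a=-1.955
go(666-8*np.cos(a),-11-8*np.sin(a),40)
c=capture("scene");u,v=proj(c,[666,-11,80])[0].astype(int)
cv2.imwrite("pics/g9.png",cv2.resize(c["image"][v-35:v+40,u-45:u+45],None,fx=6,fy=6,interpolation=cv2.INTER_CUBIC))
E
```

```text
t 26.5 tcp [667.5  -3.3 110.9] psi 1.189 tilt 0.15 F [ 0.3  0.4 -0.2] w 0.46 gf 40.5
delta [ 0.3  1.5 70.9] rows 2 each [ 0.15  0.73 35.43] turn z None j6 0.2
```

View pics/g9.png

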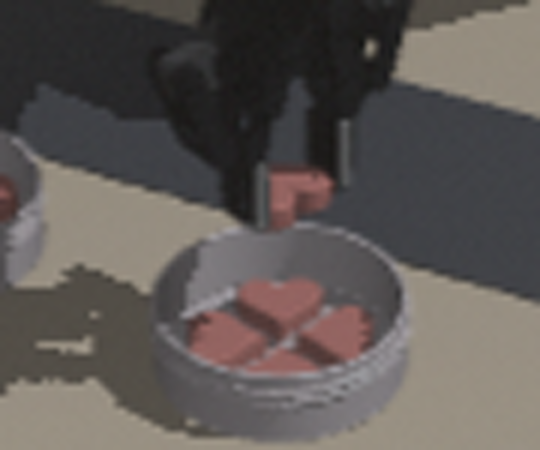

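The heart is held level at (300,190) above pot_heart. I'll lower it; the bed should be met at TCP z of about 37.

move_arm([
  {"translation": [0,0,25],"turn": [0,0,0],"hand": 0.4},
  {"translation": [0,0,25],"turn": [0,0,0],"hand": 0.4},
  {"translation": [0,0,15],"turn": [0,0,0],"hand": 0.4},
  {"translation": [0,0,4],"turn": [0,0,0],"hand": 0.4},
  {"translation": [0,0,1.5],"turn": [0,0,0],"hand": 0.4},
  {"translation": [0,0,0],"turn": [0,0,0],"hand": 0.4},
  {"translation": [0,0,0],"turn": [0,0,0],"hand": 0.4},
])

```text
time_s: 27.13
eef_pos: [669.0, -3.5, 43.1]
ee_rot: [0.001, 0.828, 0.56, 0.001]
force: [0.9, -0.4, 0.1]
grip_width: 0.463
grip_force: 40.5
```

move_arm([
  {"translation": [0,0,1.5],"turn": [0,0,0],"hand": 0.4},
  {"translation": [0,0,1],"turn": [0,0,0],"hand": 0.4},
  {"translation": [0,0,0],"turn": [0,0,0],"hand": 0.4},
  {"translation": [0,0,0],"turn": [0,0,0],"hand": 0.4},
])

```text
time_s: 27.47
eef_pos: [668.5, -3.4, 39.3]
ee_rot: [0.0, 0.828, 0.56, 0.0]
force: [0.6, -0.0, -1.2]
grip_width: 0.465
grip_force: 40.5
```

move_arm([
  {"translation": [0,0,1.5],"turn": [0,0,0],"hand": 0.4},
  {"translation": [0,0,1],"turn": [0,0,0],"hand": 0.4},
  {"translation": [0,0,0.5],"turn": [0,0,0],"hand": 0.4},
  {"translation": [0,0,0],"turn": [0,0,0],"hand": 0.4},
  {"translation": [0,0,0],"turn": [0,0,0],"hand": 0.4},
])

```text
time_s: 27.88
eef_pos: [668.7, -3.4, 37.1]
ee_rot: [0.0, 0.828, 0.56, 0.0]
force: [-4.0, 0.4, 7.5]
grip_width: 0.463
grip_force: 41.2
```

move_arm([
  {"translation": [0,0,0],"turn": [0,0,0],"hand": 0.44},
  {"translation": [0,0,0],"turn": [0,0,0],"hand": 0.49},
  {"translation": [0,0,0],"turn": [0,0,0],"hand": 0.56},
  {"translation": [0,0,0],"turn": [0,0,0],"hand": 0.63},
  {"translation": [0,0,0],"turn": [0,0,0],"hand": 0.63},
  {"translation": [0,0,-20],"turn": [0,0,0],"hand": 0.63},
  {"translation": [0,0,-35],"turn": [0,0,0],"hand": 0.6},
  {"translation": [0,0,-38],"turn": [0,0,0],"hand": 0.6},
  {"translation": [0,0,-38],"turn": [0,0,0],"hand": 0.6},
])

```text
time_s: 28.63
eef_pos: [668.1, -3.3, 168.3]
ee_rot: [-0.0, 0.828, 0.56, -0.0]
force: [0.9, -1.0, -0.0]
grip_width: 0.599
grip_force: 0.0
```

move_arm([
  {"translation": [-13,-33,0],"turn": [0,0,0],"hand": 0.6},
  {"translation": [-13,-33,0],"turn": [0,0,0],"hand": 0.6},
  {"translation": [-13,-33,0],"turn": [0,0,0],"hand": 0.6},
  {"translation": [-13,-33,0],"turn": [0,0,0],"hand": 0.6},
  {"translation": [-13,-33,0],"turn": [0,0,0],"hand": 0.6},
  {"translation": [-13,-33,0],"turn": [0,0,0],"hand": 0.6},
  {"translation": [-13,-33,0],"turn": [0,0,0],"hand": 0.6},
  {"translation": [0,0,0],"turn": [0,0,0],"hand": 0.6},
  {"translation": [0,0,0],"turn": [0,0,0],"hand": 0.6},
])

```text
time_s: 29.38
eef_pos: [419.5, -1.7, 167.5]
ee_rot: [0.0, 0.829, 0.56, 0.0]
force: [0.6, 0.5, 0.8]
grip_width: 0.606
grip_force: 0.0
```

```bash
python3 - <<'E'
from h import *
from rig import capture
c=capture("top");go(400,0)
cv2.imwrite("pics/end.png",cv2.resize(c["image"][130:270,70:470],None,fx=2,fy=2,interpolation=cv2.INTER_CUBIC))
P=dict(bar=(491.3,389.2),donut=(662.7,214.5),heart=(666,-11),coin=(662.8,-214),drop=(501.6,-425))
for n,(x,y) in P.items():
    g=np.stack(np.meshgrid(np.arange(512),np.arange(384)),-1).reshape(-1,2).astype(float)
    H=height(c,g);d=np.hypot(H[:,0]-x,H[:,1]-y);k=(d<50)&(H[:,2]>23)&(H[:,2]<36)
    print(n,k.sum(),(H[k].mean(0)-[x,y,0]).round(1),np.percentile(H[k,2],[10,90]).round(1))
E
```

```text
t 29.43 tcp [420.7  -1.9 167.6] psi 1.188 tilt 0.1 F [ 0.7  0.8 -0.3] w 0.598 gf 0.0
delta [ -6.  -19.9   0. ] rows 1 each [ -5.96 -19.94   0.  ] turn z None j6 0.1
bar 156 [ 0.6 -4.6 26.9] [24.3 29.1]
donut 207 [-1.2 -3.3 27. ] [24.4 29.3]
heart 149 [ 0.6  2.2 27.3] [24.8 29.8]
coin 145 [-0.9 -1.4 27.5] [24.9 30.3]
drop 180 [-3.8  3.  27.5] [25.3 30. ]
```

View pics/end.png

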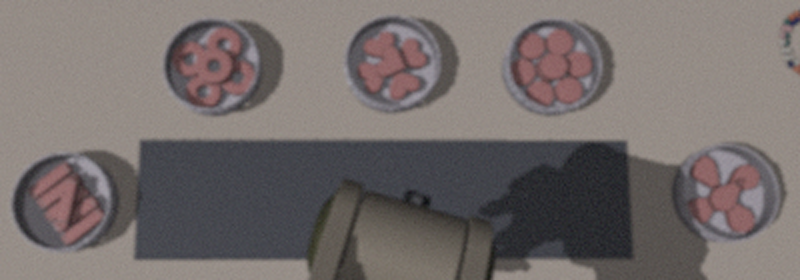

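The mat is empty. Each pot has one extra piece lying level near its centre: donut (212,67), heart (393,62), coin (552,66), bar (67,200) and drop (725,195). The depth readings put their tops at about 29 mm, as expected.

```bash
python3 -c "
from rig import finish_job
print(finish_job())"
```

```text
the job is handed in; nothing more can be done
None
```

All five pendants were laid flat near the centres of their matching pots, confirmed in a final top-camera check, and the job was handed in at about 29 s; no verdict was returned.

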